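# Set the high chair's tray runner to its length mark and close the cam lever

## Task

Unlatch the high chair's tray runner by squeezing its upright trigger against the fixed grip and letting the trigger spring back; the runner pops a little way out. Then take the runner by its post, slide it against its spring until its pointer is in line with the marker, and, holding it there, press the cam lever down flat with the fingertips. The program finishes while still holding the post at the mark: do not let go; and leave the other things on the tray alone.

Things in the scene. Friction and masses are not known exactly. Their poses are not given: they have to be found in the camera images.
- highchair: White high chair; its tray (340 x 620 mm) lies over the bar, floor 12 mm above the bar. Fixed; origin under the tray near its middle. Its level axes, used below: y along the rail, the way the runner slides out (to the left); x across the tray, away from the robot. Turned up to 0.3 rad about the vertical. All points below have these axes. Heights are in mm above the bar top (z = 0).
- squeeze_grip (a point): Handle at the rail's right-hand end: two upright plates, tops at 120: fixed grip (14 thick along y, 34 wide, on the -y side) and sprung trigger blade (10 thick, 30 wide, +y side). 51 mm over both outer faces at rest, 27 between. The point is half-way between the outer faces, at height 90. Take both from above between the fingers, tips no lower than 65 (the trigger's hook is below).
- trigger (a joint): Trigger angle, rad: 0 at rest, grows as the blade is squeezed towards the fixed grip (-y), stop at 0.32 (blade 17 mm in at height 90). Hinged at height 34. About 8 N at height 90 brings it fully in; springs back when let go. The hook frees the runner beyond 0.18; squeeze beyond 0.22. Only the blade moves, so the squeezed pair's middle shifts about 7 mm to -y.
- runner (a joint): Travel of the sliding runner along the rail, m, growing to +y: 0 latched at the start; about 0.035 after popping out on its spring; stop at 0.15. The spring (90 N/m) always drives it back to about 0.035, so at the mark it pulls back with 3 to 8 N. Closing the cam lever does not take that load.
- post_center (a point): Upright post on the runner, by which it is held: 16 mm along y, 22 along x, from height 42 to 112. The point is its centre, height 77. At the start it stands 140 mm from squeeze_grip in +y. The cam lever's loop lies around it. Hold it from above, one finger on its +y and one on its -y side.
- pointer (a point): Tip of the runner's thin pointer fin: 45 mm in +x from the post's centre, level with the post in y, height 34.
- marker_fin (a point): Length marker: near edge of a thin upright fin (3 thick, 22 long along x, top at 43) on a small clip beside the rail, 46 mm in +x of the post's line of travel. In line with the pointer means equal y along the high chair's axes. Stands where the runner has travelled 0.075 to 0.12. Fixed.
- cam_lever (a joint): Cam lever angle, rad: 0 closed (flat), grows as it opens upwards; starts at 0.4 to 0.6 and stays where left; about 3.5 N down beside the post moves it. Hinge axis along y, 27 mm in +x of the post's centre, height 45; raised end on the -x side. Closed, its top is at height 48. Open 0.6 it reaches height 75 beside the post: take the post with fingertips at about 84, go down later.
- lever_hinge (a point): The lever's shape: flat rectangular loop, 6 thick, 72 wide along y, 72 long along x, the post standing through it. Its two side arms, 9 to 36 mm either side of the post's centre in y, lie under the tips of fingers that hold the post, so going down along the post closes it. Origin on the hinge axis, turns with the lever.
- lever_end (a point): Middle of the raised end of the cam lever, on its top: 67 mm from the hinge.
- bowl_center (a point): Bystander, to be left alone: open silicone bowl, 110 across, 45 high, on the tray (mm). The point is its centre.
- cup_center (a point): Bystander, to be left alone: bamboo cup, 64 across, 75 high, on the tray (mm). The point is its centre.
- spoon_center (a point): Bystander, to be left alone: plastic spoon, 133 long, on the tray between its front edge and the rail (mm). The point is its centre.
- duck_center (a point): Bystander, to be left alone: hard vinyl duck, about 55 wide and 64 high, on the tray (mm). The point is its centre.
- snack_box_center (a point): Bystander, to be left alone: snack box with hinged lid, shut, hinge at its far side, 104 x 134 x 52 high, on the tray (mm). The point is its centre.

How it is judged:
By the outcome, as a careful person would: the job done as asked, in the order asked, and still so for the second after the job is handed in, while the arm keeps its last pose, push and grip.
It also fails if it takes over 48 s, if anything falls off the work surface, if the arm or the gripper's body presses on something with over 40 N, if the wrist force passes 120 N, or if a joint passes its speed limit or range.

## Robot

A 6-joint arm with a two-finger parallel gripper is mounted at the origin on the work surface. World frame = base frame: x ahead of the robot, y to its left, z up, the work surface at z = 0. Lengths are in mm, angles in rad, forces in N, time in s.
With the tool pointing down it reaches from about 350 to 875 mm from the base axis. Payload 4.2 kg.
Tool frame: the origin (TCP) lies midway between the tips of the shut fingers; the grasp point (between the pads) lies 19 mm behind it; z points along the fingers, y is the line along which they close (so a half turn about z gives the same grasp; the last joint's range is limited). The gripper opens to 85 mm and grips with 20 to 120 N. Pads are 22 mm wide; open, the fingers measure 114 mm over their backs; the gripper's body (76 mm by 85 mm) begins 54 mm behind the grasp point. The pads swing forward as they close: fully open they stand 13 mm farther back than shut.
Start: joints at [1.377, 0.385, 0.008, 0, -1.194, -0.259], TCP at [273.394, 562.01, 231.312] pointing down, gripper open.
Joint ranges: [-3.14, 3.14], [-1.21, 2.06], [-1.07, 1.41], [-3.16, 2.05], [-2.99, -0.16], [-3.1, 3.1]. Speed limits (rad/s): [2.79, 2.79, 3.14, 3.14, 3.14, 3.14].

## Interface

Orientations are given as a unit quaternion [x, y, z, w].
In Python, from bench import arm gives the robot as it stands.
- The arm moves only by the tool send_rows, never from a script. Its argument "targets" is a list of rows, each an object of numbers: "gripper": the gripper command: -1 is fully open, 1 is shut, values between are in proportion; "x", "y", "z": the shift along the tool's x, y, z in cm; "ax", "ay", "az": the turn, a rotation vector about the tool's x, y, z in degrees. A call has 1 to 5 rows; each row shifts and turns the commanded pose from where the row before left it, along the tool's axes as they then stand; what a row does not reach is not made up. A row lasts 1/12 s, in which the tool goes at most 41.7 mm and 7.16 degrees, less where a joint would pass 70% of its speed; a pose out of reach is approached as far as the arm can. A call is refused whole if a number of a shift passes 4.17 or a number of a turn 7.16, either way. A call with a gripper value outside its range is refused whole. The fingers move at their own pace and stop on an object; the grip force is fixed at half the most. Time passes only in rows, so rows that do not move let the fingers close. It gives the time, the measured TCP pose, the force, the opening and the grip force at its end, in the units of the state.
- arm.read_state(): the state, without advancing time (a new reading comes with each control period).
- arm.get_image(name): name is "side" or "top"; returns (picture, depth): 384x512x3 uint8, red, green, blue; 384x512 float32, mm along the optical axis (not along the pixel's ray), 0 where there is no reading.
- arm.camera_model(name): a dict with "fx", "fy", "cx", "cy" (pixels), "cam_to_world" (4x4, takes a point from camera to world coordinates). Camera axes: x right, y down, z forward; pixel columns grow to the right and rows downward; lengths in mm; the calibration is good to about 2 mm. A picture is of the moment at which its call begins. camera_model takes no time and is no camera call.
- arm.job_done(): hands the job in; it is judged then, once.
Trained networks look in the newest picture that a camera, given by its name, has taken for a name from the list of things; names that differ only in an ending like _2 or _b are one class to them, and where a whole thing is asked for, a point or a joint stands for the part that bears it (a point fixed in the world has none). Each returns a list of dicts, best first, with "score" (0 to 1); they miss things now and then, are a little off and sometimes report something else, mostly with a low value. They report only what shows in the picture. A call takes as long as a camera call.
- arm.boxes_of(camera, thing): "rect" ([left, top, width, height] in pixels, round what is visible of it).
The state is a dict: "clock": time; "joints": joint angles; "joint_vel": joint speeds; "joint_efforts": joint torques, N m; "position": TCP position; "ee_rot": TCP orientation; "contact_force": force on the tool from outside, world axes, zero at the start; "wrist_torque": the same for the moment, N m; "gripper_width": finger opening in mm; "grasp_force": force on a finger pad.
Only numpy, scipy, OpenCV 4.12 (cv2) and the standard library are available. Lean on these libraries where they do the work, as an engineer would, in place of code of your own. Each camera call takes 0.05 s, during which the arm holds its last target. There are 200 camera calls.

## Working session

There is one attempt and no reset: what is moved stays moved. The work goes in short steps, Python scripts to look and compute and a tool call to move; the robot and the scene stay as the last step left them, time stands still between calls to the robot, and variables do not carry over. Pictures are saved under pics/ and viewed, at most 10 in all, crops included, and the job is handed in when it is done.

Besides the shell and the picture viewer there is one more tool, called after ">>>" as name(argument=value, ...), one argument or row to a line, values as JSON. send_rows: Moves the arm, as the interface text tells. Its arguments: {"type":"object","properties":{"targets":{"type":"array"}},"required":["targets"]}

```bash
mkdir -p pics; ls
cat > h.py <<'E'
import numpy as np, cv2
from bench import arm
def model(n):
    m=arm.camera_model(n); return m, np.array(m["cam_to_world"])
def w(n,u,v,d):
    m,T=model(n); p=np.array([(u-m["cx"])/m["fx"]*d,(v-m["cy"])/m["fy"]*d,d,1]); return (T@p)[:3]
def cloud(n,D):
    m,T=model(n); v,u=np.indices(D.shape); P=np.stack([(u-m["cx"])/m["fx"]*D,(v-m["cy"])/m["fy"]*D,D,np.ones_like(D)],-1)
    return (P@T.T)[...,:3]
def proj(n,p):
    m,T=model(n); q=np.linalg.inv(T)@np.r_[p,1]; return np.array([m["fx"]*q[0]/q[2]+m["cx"],m["fy"]*q[1]/q[2]+m["cy"]])
E
python3 - <<'E'
from h import *
print(arm.read_state())
for n in("side","top"):
    im,D=arm.get_image(n); cv2.imwrite(f"pics/{n}0.png",cv2.resize(im[...,::-1],(800,600))); np.savez(f"{n}0.npz",im=im,D=D)
    print(n,np.round(model(n)[1],3).tolist(),model(n)[0]["fx"])
    for t in["squeeze_grip","trigger","runner","post_center","pointer","marker_fin","cam_lever","lever_end","lever_hinge","bowl_center","cup_center","spoon_center","duck_center","snack_box_center"]:
        print(t,[(np.round(b["rect"]).tolist(),round(b["score"],2)) for b in arm.boxes_of(n,t)[:2]])
E
```

```text
pics
{'clock': 0.0, 'joints': array([ 1.37654597e+00,  3.85536806e-01,  6.59391418e-03, -5.46756953e-04,
       -1.19398437e+00, -2.58621423e-01]), 'joint_vel': array([-1.13817857e-03,  1.47196064e-03,  6.81473187e-05, -1.06938798e-03,
       -6.41365380e-04, -7.49372134e-04]), 'joint_efforts': array([-5.25372070e-05, -3.92286372e+01,  1.88396662e+01,  4.18629304e+00,
       -4.64885714e-03,  8.12877147e-06]), 'position': array([273.16801259, 561.47351878, 230.21392879]), 'ee_rot': array([ 9.74449512e-01, -2.24603981e-01, -2.19673214e-04,  1.07309394e-03]), 'contact_force': array([0.04838318, 0.13520941, 0.30198343]), 'wrist_torque': array([-0.02556898,  0.00887649,  0.01755604]), 'grasp_force': 0.0, 'gripper_width': 85.18991464797614}
side [[0.998, -0.033, 0.059, 581.489], [-0.066, -0.674, 0.736, -482.536], [0.015, -0.738, -0.675, 554.123], [0.0, 0.0, 0.0, 1.0]] 355.27390788864255
squeeze_grip [([150.0, 56.0, 361.0, 326.0], 0.9)]
trigger [([214.0, 257.0, 19.0, 24.0], 0.91)]
runner [([187.0, 206.0, 52.0, 56.0], 0.72)]
post_center [([184.0, 205.0, 52.0, 62.0], 0.62), ([291.0, 265.0, 1
[... 980 characters left out ...]
 [([270.0, 213.0, 49.0, 38.0], 0.63), ([123.0, 0.0, 310.0, 312.0], 0.59)]
pointer [([268.0, 210.0, 52.0, 42.0], 0.95)]
marker_fin [([236.0, 209.0, 8.0, 14.0], 0.49)]
cam_lever [([274.0, 212.0, 41.0, 40.0], 0.84)]
lever_end [([270.0, 209.0, 44.0, 44.0], 0.87)]
lever_hinge [([277.0, 217.0, 40.0, 35.0], 0.95), ([270.0, 210.0, 48.0, 42.0], 0.55)]
bowl_center [([159.0, 159.0, 48.0, 48.0], 0.66), ([125.0, 0.0, 310.0, 310.0], 0.33)]
cup_center [([294.0, 143.0, 31.0, 28.0], 0.72)]
spoon_center [([268.0, 213.0, 53.0, 38.0], 0.74), ([272.0, 256.0, 41.0, 6.0], 0.71)]
duck_center [([257.0, 142.0, 27.0, 26.0], 0.77)]
snack_box_center [([256.0, 142.0, 30.0, 25.0], 0.67), ([328.0, 107.0, 73.0, 61.0], 0.6)]
```

Run:
```python
from h import *
a=np.load("top0.npz"); b=np.load("side0.npz")
c=cv2.resize(a["im"][190:270,220:380,::-1],(800,400),interpolation=cv2.INTER_CUBIC)
cv2.imwrite("pics/topc.png",c)
c=cv2.resize(b["im"][195:295,140:270,::-1],(780,600),interpolation=cv2.INTER_CUBIC)
cv2.imwrite("pics/sidec.png",c)
P=cloud("top",a["D"])
np.set_printoptions(linewidth=250)
# height map
Z=P[...,2]; print(np.round(Z[204:262:2,226:366:4]).astype(int))
```

```text
[[10 13 14 ... 21 23 27]
 [14 11 12 ... 27 25 67]
 [13 12 13 ... 24 40 68]
 ...
 [23 22 10 ... 10 12 12]
 [15 13 14 ... 13 20 24]
 [13 15 11 ... 23 23 20]]
```

View pics/top0.png

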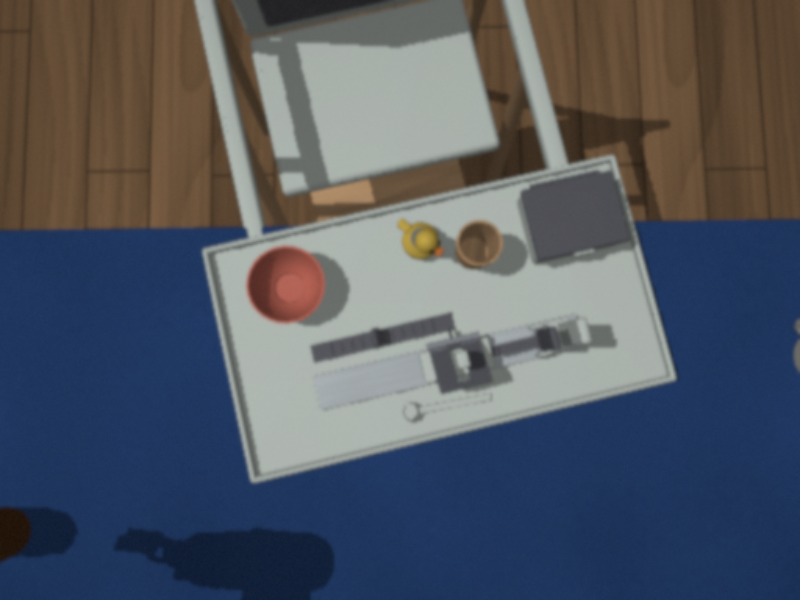

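View pics/topc.png

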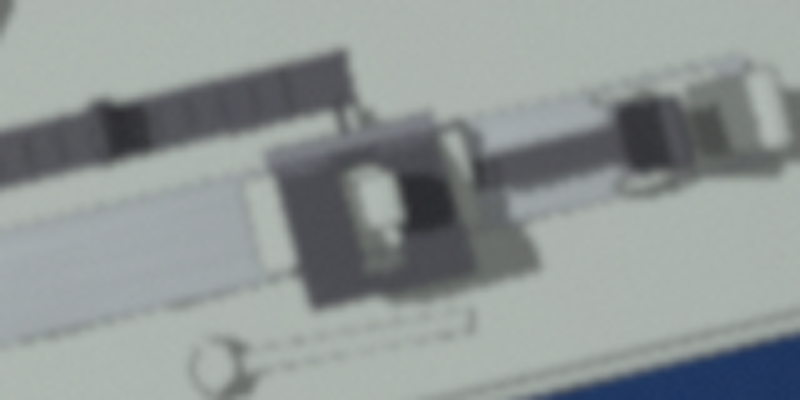

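View pics/sidec.png

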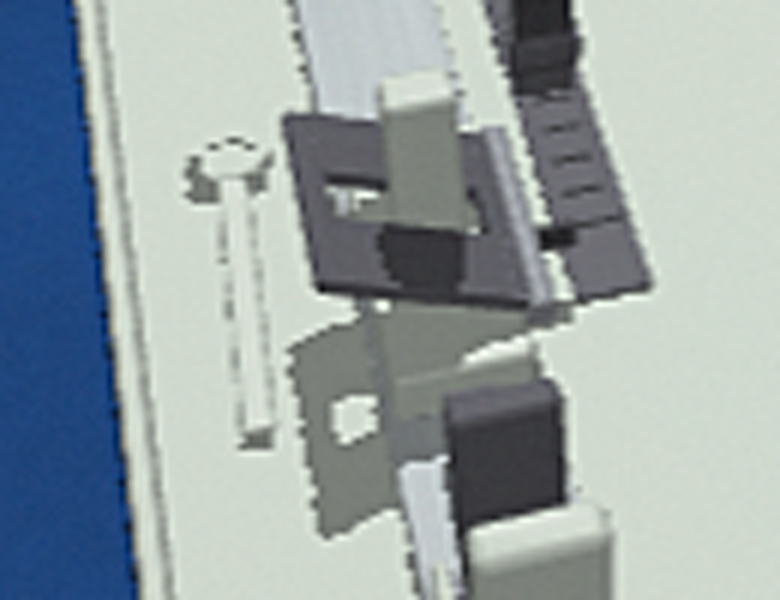

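The top view shows the tray turned by about 0.22 rad. In the top crop (5x, offset 220,190) the post top is at about (378,200), the trigger (dark) at (645,133), the grip (white top) at (768,112), the marker clip at (125,125) and the pointer at (348,115). In the side crop (6x, offset 140,195) the post top is at (420,90), the trigger top at (502,395), the grip top at (540,525) and the clip at (545,45).

Run:
```python
from h import *
import sys
np.set_printoptions(linewidth=250,threshold=sys.maxsize,suppress=True)
a=np.load("top0.npz"); b=np.load("side0.npz")
Pt=cloud("top",a["D"]); Ps=cloud("side",b["D"])
# yaw from blue/tray edge: tray mask (light) rectangle
im=a["im"].astype(int); m=(im.min(2)>150).astype(np.uint8); 
blue=((im[...,2]>im[...,0]+40)).astype(np.uint8)
# front edge: for each column, lowest non-blue from bottom between cols 170..425
pts=[]
for u in range(175,420):
    v=np.where(blue[200:310,u]==0)[0]
    v=v[v<105].max()+200; pts.append((u,v))
vx,vy,x0,y0=cv2.fitLine(np.array(pts,np.float32),cv2.DIST_HUBER,0,.01,.01).ravel()
# intersect line with z=30 plane approx
def ray(n,u,v,z):
    A=w(n,u,v,0.);B=w(n,u,v,1.);return A+(B-A)*(z-A[2])/(B[2]-A[2])
q=[ray("top",u,y0+vy/vx*(u-x0),25) for u in(180,415)]
d=q[0]-q[1]; print("yaw front edge",np.arctan2(-d[0],d[1]),q)
Z=Pt[...,2]
print(np.round(Z[206:256:2,232:366:3]).astype(int))
for nm,P in(("top",Pt),("side",Ps)):
  for h0,h1,lab in((104,114,"post"),(114,126,"grip")):
    s=(P[...,2]>h0)&(P[...,2]<h1)&(P[...,0]>350)&(P[...,0]<620)&(P[...,1]<250)&(P[...,1]>-250)
    X=P[s]; 
    n,L=cv2.connectedComponents(s.astype(np.uint8))
    for i in range(1,n):
        Q=P[L==i]
        if len(Q)>4: print(nm,lab,len(Q),np.round(Q.mean(0),1),np.round(np.ptp(Q,axis=0)),np.argwhere(L==i).mean(0)[::-1])
```

```text
yaw front edge 0.2155204889535345 [array([376.36307201, 205.162959  ,  25.        ]), array([ 490.62885973, -316.78790135,   25.        ])]
[[ 12  10  12  11  13  12  13  12  12  14  13  13  14  15  16  17  13  12  16  14  11  13  12  13  11  14  13  11  12  13  13  12  12  11  13  11  15  12  21  25  25  25  25  55  84]
 [  9  13  13  10  12  10  12  17  13  15  10  13  13  12  14  18  13  13  10  14  14  13  14  15  13  13  13  15  13  14  11  12  11  15  14  18  21  44  46  24  27  24  40  60  82]
 [  9  12  24  25  13  16  15  17  13  13  18  13  12  15  14  16  15  16  12  17  13  13  14  13   9  10  14  11  12  10  13  13  10  23  21  20  42  42  28  97 119 118  37  59  81]
 [ 11  12  24  24  17  14  14  15  15  15  12  14  13  16  13  15  17  17  12  11  13  10  13  12  14  13  11  15  12  11  21  21  20  21  21  21  23  48  76 100 119 120  31  53  76]
 [ 15  13  22  26  11  12  13  16  15  15  13  16  16  15  15  13  13  13  12  12  13  13  50  48  49  14  13  20  22  21  22  24  22  25  27  24  23  47  72  96 117 121  29  53  73]
 [ 16  15  22  44  14  15  15  10  15  15  14
[... 3664 characters left out ...]
 [368.9        211.83333333]
top post 16 [ 558.2 -156.1  108.9] [26.  6. 10.] [351.4375 217.125 ]
top post 80 [534.  -42.  111.3] [20. 18.  8.] [295.7125 230.0625]
top grip 114 [ 567.7 -197.7  119.2] [32. 18.  9.] [373.23684211 211.80701754]
top grip 80 [ 560.  -159.6  119.2] [28. 13.  9.] [354.4875 215.9625]
side post 114 [535.7 -45.  110.4] [23. 19.  9.] [209.43859649 211.07894737]
side post 78 [ 562.1 -164.6  109. ] [29. 10. 10.] [224.73076923 268.05128205]
side post 94 [ 569.4 -205.2  108.9] [33. 11. 10.] [229.90425532 291.67021277]
side grip 140 [ 561.1 -162.1  118.8] [28. 14.  8.] [223.77857143 262.76428571]
side grip 226 [ 569.5 -200.4  118.9] [33. 17.  8.] [229.7079646  284.83185841]
```

```bash
cat >> h.py <<'E'
YAW=0.214; UX=np.array([np.cos(YAW),np.sin(YAW),0]); UY=np.array([-np.sin(YAW),np.cos(YAW),0])
def chair(P): return np.stack([P@UX,P@UY,P[...,2]],-1)
E
python3 - <<'E'
from h import *
for n in("top","side"):
    a=np.load(n+"0.npz"); C=chair(cloud(n,a["D"]))
    post=np.median(C[(C[...,2]>104)&(C[...,2]<116)&(abs(C[...,0]-513)<20)&(abs(C[...,1]+155)<15)],0)
    s=(C[...,2]>33)&(C[...,2]<50)&(C[...,0]>post[0]+38)&(C[...,0]<post[0]+85)&(C[...,1]>post[1]+50)&(C[...,1]<post[1]+150)
    Q=C[s]; print(n,"post",post.round(1),"fin",len(Q),np.round(np.median(Q,0)-post,1),np.round(Q.min(0)-post,1),np.round(Q.max(0)-post,1))
    s=(C[...,2]>114)&(C[...,2]<126)&(abs(C[...,0]-513)<25)&(C[...,1]<post[1]-100)&(C[...,1]>post[1]-180)
    y=C[s][:,1]-post[1]; print(np.percentile(y,[1,99]),np.histogram(y,bins=np.arange(-172,-108,4)))
    print("xrange grips",np.percentile(C[s][:,0]-post[0],[2,50,98]))
E
```

```text
top post [ 512.8 -154.6  111.6] fin 16 [ 58.3 102.8 -68.6] [ 47.7 101.1 -76.1] [ 69.7 104.  -65.9]
[-166.23870777 -116.01392327] (array([ 0, 15, 31, 38, 30,  0,  0,  0,  0,  0,  0, 13, 29, 36,  2]), array([-172, -168, -164, -160, -156, -152, -148, -144, -140, -136, -132,
       -128, -124, -120, -116, -112]))
xrange grips [-14.80575013   0.25670578  15.20540174]
side post [ 513.9 -159.3  111.2] fin 46 [ 59.3 106.3 -71.6] [ 49.  104.2 -78.2] [ 69.3 108.9 -66.5]
[-162.88346919 -112.28263781] (array([ 0,  0, 84, 59, 59, 24,  0,  0,  0,  0,  0,  0, 55, 52, 30]), array([-172, -168, -164, -160, -156, -152, -148, -144, -140, -136, -132,
       -128, -124, -120, -116, -112]))
xrange grips [-15.33713721  -0.13154192  15.32634767]
```

>>> send_rows(
  targets=[
    {"gripper": -1, "az": -6.4},
    {"gripper": -1, "az": -6.4},
    {"gripper": -1, "az": -6.4},
    {"gripper": -1, "az": -6.4},
    {"gripper": -1, "az": -6.4},
  ],
)

```text
$.targets[0]: bad value
```

>>> send_rows(
  targets=[
    {"gripper": -1, "x": 0, "y": 0, "z": 0, "ax": 0, "ay": 0, "az": -6.4},
    {"gripper": -1, "x": 0, "y": 0, "z": 0, "ax": 0, "ay": 0, "az": -6.4},
    {"gripper": -1, "x": 0, "y": 0, "z": 0, "ax": 0, "ay": 0, "az": -6.4},
    {"gripper": -1, "x": 0, "y": 0, "z": 0, "ax": 0, "ay": 0, "az": -6.4},
    {"gripper": -1, "x": 0, "y": 0, "z": 0, "ax": 0, "ay": 0, "az": -6.4},
  ],
)

```text
clock: 1.92
position: [273.4, 562.0, 231.3]
ee_rot: [0.998, 0.056, -0.0, -0.0]
contact_force: [-0.8, 0.2, 0.6]
gripper_width: 85.5
grasp_force: 0.0
```

>>> send_rows(
  targets=[
    {"gripper": -1, "x": 0, "y": 0, "z": 0, "ax": 0, "ay": 0, "az": -5.8},
    {"gripper": -1, "x": 0.6, "y": 4.0, "z": 0, "ax": 0, "ay": 0, "az": 0},
    {"gripper": -1, "x": 0.6, "y": 4.0, "z": 0, "ax": 0, "ay": 0, "az": 0},
    {"gripper": -1, "x": 0.6, "y": 4.0, "z": 0, "ax": 0, "ay": 0, "az": 0},
    {"gripper": -1, "x": 0.6, "y": 4.0, "z": 0, "ax": 0, "ay": 0, "az": 0},
  ],
)

```text
clock: 2.33
position: [329.9, 408.7, 231.2]
ee_rot: [0.995, 0.104, 0.0, 0.0]
contact_force: [0.3, 0.3, 0.3]
gripper_width: 85.2
grasp_force: 0.0
```

>>> send_rows(
  targets=[
    {"gripper": -1, "x": 0.6, "y": 4.0, "z": 0, "ax": 0, "ay": 0, "az": 0},
    {"gripper": -1, "x": 0.6, "y": 4.0, "z": 0, "ax": 0, "ay": 0, "az": 0},
    {"gripper": -1, "x": 0.6, "y": 4.0, "z": 0, "ax": 0, "ay": 0, "az": 0},
    {"gripper": -1, "x": 0.6, "y": 4.0, "z": 0, "ax": 0, "ay": 0, "az": 0},
    {"gripper": -1, "x": 0.6, "y": 4.0, "z": 0, "ax": 0, "ay": 0, "az": 0},
  ],
)

```text
clock: 2.75
position: [400.4, 218.9, 231.7]
ee_rot: [0.995, 0.104, 0.0, -0.0]
contact_force: [0.7, 1.0, 0.9]
gripper_width: 85.2
grasp_force: 0.0
```

>>> send_rows(
  targets=[
    {"gripper": -1, "x": 0.6, "y": 4.0, "z": 0, "ax": 0, "ay": 0, "az": 0},
    {"gripper": -1, "x": 0.6, "y": 4.0, "z": 0, "ax": 0, "ay": 0, "az": 0},
    {"gripper": -1, "x": 0.6, "y": 4.0, "z": 0, "ax": 0, "ay": 0, "az": 0},
    {"gripper": -1, "x": 0.6, "y": 4.0, "z": 0, "ax": 0, "ay": 0, "az": 0},
    {"gripper": -1, "x": 0.6, "y": 4.0, "z": 0, "ax": 0, "ay": 0, "az": 0},
  ],
)

```text
clock: 3.17
position: [471.0, 29.3, 231.8]
ee_rot: [0.995, 0.103, 0.001, -0.0]
contact_force: [0.5, 0.3, 0.5]
gripper_width: 85.2
grasp_force: 0.0
```

>>> send_rows(
  targets=[
    {"gripper": -1, "x": 0.6, "y": 4.0, "z": 0, "ax": 0, "ay": 0, "az": 0},
    {"gripper": -1, "x": 0.6, "y": 4.0, "z": 0, "ax": 0, "ay": 0, "az": 0},
    {"gripper": -1, "x": 0.6, "y": 4.0, "z": 0, "ax": 0, "ay": 0, "az": 0},
    {"gripper": -1, "x": 0.6, "y": 3.0, "z": 0, "ax": 0, "ay": 0, "az": 0},
    {"gripper": -1, "x": 0, "y": 0, "z": 0, "ax": 0, "ay": 0, "az": 0},
  ],
)

```text
clock: 3.58
position: [526.5, -115.0, 230.9]
ee_rot: [0.995, 0.101, 0.0, 0.001]
contact_force: [0.3, -0.2, 0.1]
gripper_width: 85.3
grasp_force: 0.0
```

```bash
cat >> h.py <<'E'
def st():
    s=arm.read_state(); q=s["ee_rot"]; 
    print("t",round(s["clock"],2),"chair",chair(s["position"]).round(1),"yaw",round(2*np.arctan2(q[1],q[0]),4),"tilt",q[2:].round(4),"F",chair(s["contact_force"]).round(1),"w",round(s["gripper_width"],1),"g",round(s["grasp_force"],1))
E
python3 -c "
from h import *;st()"
```

```text
t 3.58 chair [ 490.  -224.1  230.9] yaw 0.2015 tilt [0.     0.0006] F [ 0.3 -0.2  0.1] w 85.3 g 0.0
```

>>> send_rows(
  targets=[
    {"gripper": -1, "x": 0, "y": 0, "z": 0, "ax": 0, "ay": 0, "az": -0.7},
    {"gripper": -1, "x": 1.2, "y": 3.9, "z": 0, "ax": 0, "ay": 0, "az": 0},
    {"gripper": -1, "x": 1.1, "y": 3.9, "z": 0, "ax": 0, "ay": 0, "az": 0},
    {"gripper": -1, "x": 0, "y": 0, "z": 3.0, "ax": 0, "ay": 0, "az": 0},
    {"gripper": -1, "x": 0, "y": 0, "z": 3.0, "ax": 0, "ay": 0, "az": 0},
  ],
)

```text
clock: 4.0
position: [566.3, -182.3, 172.3]
ee_rot: [0.994, 0.109, 0.003, 0.0]
contact_force: [0.2, 0.5, -0.4]
gripper_width: 85.4
grasp_force: 0.0
```

```bash
python3 -c "
from h import *;st()"
```

```text
t 4.0 chair [ 514.7 -298.4  172.3] yaw 0.2187 tilt [0.0027 0.0004] F [ 0.3  0.5 -0.4] w 85.4 g 0.0
```

>>> send_rows(
  targets=[
    {"gripper": -1, "x": -0.1, "y": 0.4, "z": 0.5, "ax": 0, "ay": 0, "az": 0.2},
    {"gripper": -1, "x": 0, "y": 0, "z": 2.5, "ax": 0, "ay": 0, "az": 0},
    {"gripper": -1, "x": 0, "y": 0, "z": 2.5, "ax": 0, "ay": 0, "az": 0},
    {"gripper": -1, "x": 0, "y": 0, "z": 2.5, "ax": 0, "ay": 0, "az": 0},
    {"gripper": -1, "x": 0, "y": 0, "z": 1.5, "ax": 0, "ay": 0, "az": 0},
  ],
)

```text
clock: 4.42
position: [563.4, -184.7, 75.2]
ee_rot: [0.994, 0.109, -0.001, -0.0]
contact_force: [-0.0, -0.2, -0.9]
gripper_width: 85.5
grasp_force: 0.0
```

>>> send_rows(
  targets=[
    {"gripper": -1, "x": 0, "y": 0, "z": 0, "ax": 0, "ay": 0, "az": 0},
  ],
)

```text
clock: 4.5
position: [562.2, -184.6, 74.0]
ee_rot: [0.994, 0.108, -0.003, -0.001]
contact_force: [-0.9, -0.2, -0.5]
gripper_width: 85.4
grasp_force: 0.0
```

```bash
python3 -c "
from h import *;st()"
```

```text
t 4.5 chair [ 510.2 -299.8   74. ] yaw 0.2172 tilt [-0.0031 -0.0007] F [-0.9  0.  -0.5] w 85.4 g 0.0
```

>>> send_rows(
  targets=[
    {"gripper": -1, "x": 0.2, "y": 0.35, "z": 0, "ax": 0, "ay": 0, "az": 0},
    {"gripper": 0.0, "x": 0, "y": 0, "z": 0, "ax": 0, "ay": 0, "az": 0},
    {"gripper": 0.0, "x": 0, "y": 0, "z": 0, "ax": 0, "ay": 0, "az": 0},
    {"gripper": 0.0, "x": 0, "y": 0, "z": 0, "ax": 0, "ay": 0, "az": 0},
    {"gripper": 0.0, "x": 0, "y": 0, "z": 0, "ax": 0, "ay": 0, "az": 0},
  ],
)

```text
clock: 4.92
position: [568.0, -187.7, 78.7]
ee_rot: [0.994, 0.108, 0.002, -0.0]
contact_force: [-1.4, 6.8, 7.0]
gripper_width: 42.9
grasp_force: 4.1
```

```bash
python3 -c "
from h import *;st()"
```

```text
t 4.92 chair [ 515.2 -304.    78.7] yaw 0.216 tilt [ 0.0016 -0.0004] F [0.1 7.  7. ] w 42.9 g 4.1
```

>>> send_rows(
  targets=[
    {"gripper": 0.12, "x": 0, "y": 0, "z": 0, "ax": 0, "ay": 0, "az": 0},
    {"gripper": 0.12, "x": 0, "y": 0, "z": 0, "ax": 0, "ay": 0, "az": 0},
    {"gripper": 0.12, "x": 0, "y": 0, "z": 0, "ax": 0, "ay": 0, "az": 0},
    {"gripper": 0.12, "x": 0, "y": 0, "z": 0, "ax": 0, "ay": 0, "az": 0},
  ],
)

```text
clock: 5.25
position: [568.0, -187.7, 78.9]
ee_rot: [0.994, 0.108, 0.002, -0.0]
contact_force: [-1.4, 7.6, 7.7]
gripper_width: 37.7
grasp_force: 5.5
```

Run:
```python
from h import *
st()
im,D=arm.get_image("side"); C=chair(cloud("side",D))
cv2.imwrite("pics/s1.png",cv2.resize(im[160:300,140:300,::-1],(640,560)))
```

```text
t 5.25 chair [ 515.2 -304.1   78.9] yaw 0.2163 tilt [ 0.0017 -0.0003] F [0.3 7.8 7.7] w 37.7 g 5.5
```

View pics/s1.png

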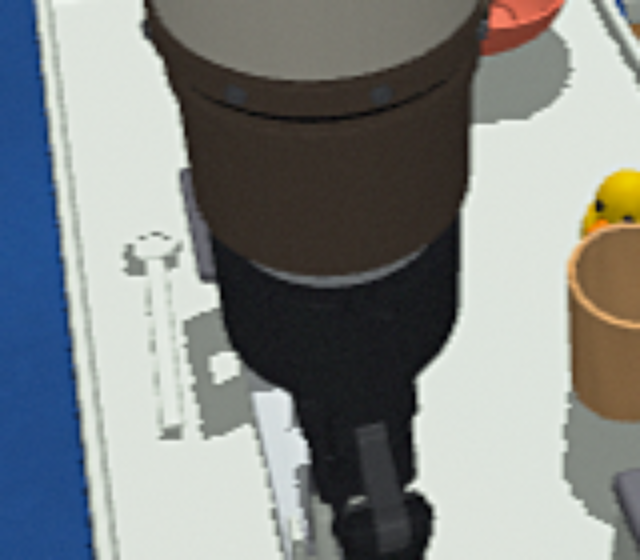

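The lever's shadow has moved about 14 px up the image, so the runner has popped. Release and rise.

>>> send_rows(
  targets=[
    {"gripper": -1, "x": 0, "y": 0, "z": 0, "ax": 0, "ay": 0, "az": 0},
    {"gripper": -1, "x": 0, "y": 0, "z": 0, "ax": 0, "ay": 0, "az": 0},
    {"gripper": -1, "x": 0, "y": 0, "z": 0, "ax": 0, "ay": 0, "az": 0},
    {"gripper": -1, "x": 0, "y": 0, "z": 0, "ax": 0, "ay": 0, "az": 0},
    {"gripper": -1, "x": 0, "y": 0, "z": -2.0, "ax": 0, "ay": 0, "az": 0},
  ],
)

```text
clock: 5.72
position: [564.5, -188.8, 93.4]
ee_rot: [0.994, 0.107, -0.003, -0.001]
contact_force: [-0.2, 0.4, 0.2]
gripper_width: 85.4
grasp_force: 0.0
```

>>> send_rows(
  targets=[
    {"gripper": -1, "x": 0, "y": 0, "z": -3, "ax": 0, "ay": 0, "az": 0},
    {"gripper": -1, "x": 0, "y": 0, "z": -4, "ax": 0, "ay": 0, "az": 0},
    {"gripper": -1, "x": 0, "y": 0, "z": -4, "ax": 0, "ay": 0, "az": 0},
    {"gripper": -1, "x": 0, "y": 0, "z": -4, "ax": 0, "ay": 0, "az": 0},
    {"gripper": -1, "x": 0, "y": 0, "z": 0, "ax": 0, "ay": 0, "az": 0},
  ],
)

```text
clock: 6.13
position: [571.3, -190.9, 257.1]
ee_rot: [0.994, 0.108, 0.009, 0.004]
contact_force: [1.2, -0.3, 1.9]
gripper_width: 85.3
grasp_force: 0.0
```

Run:
```python
from h import *
st()
for n in("top","side"):
    im,D=arm.get_image(n); C=chair(cloud(n,D))
    cv2.imwrite(f"pics/{n}2.png",cv2.resize(im[160:300,140:400,::-1],(780,420)))
    s=(C[...,2]>105)&(C[...,2]<117)&(abs(C[...,0]-513)<20)&(C[...,1]<-90)&(C[...,1]>-180)
    if s.sum(): print(n,s.sum(),np.median(C[s],0).round(1),np.percentile(C[s][:,1],[3,97]).round(1))
    s=(C[...,2]>107)&(C[...,2]<126)&(abs(C[...,0]-513)<20)&(C[...,1]<-240)&(C[...,1]>-340)
    if s.sum(): print(n,"grips",np.percentile(C[s][:,1],[2,98]).round(1))
```

```text
t 6.13 chair [ 517.7 -307.8  257.1] yaw 0.2167 tilt [0.0089 0.0038] F [ 1.2 -0.5  1.9] w 85.3 g 0.0
top 84 [ 512.7 -122.5  111.5] [-130.3 -115.6]
side 99 [ 513.5 -127.4  111.5] [-131.7 -117. ]
side grips [-322.2 -272.5]
```

>>> send_rows(
  targets=[
    {"gripper": -1, "x": 0, "y": -3.6, "z": 0, "ax": 0, "ay": 0, "az": 0},
    {"gripper": -1, "x": 0, "y": -3.6, "z": 0, "ax": 0, "ay": 0, "az": 0},
    {"gripper": -1, "x": 0, "y": -3.6, "z": 0, "ax": 0, "ay": 0, "az": 0},
    {"gripper": -1, "x": 0, "y": -3.6, "z": 0, "ax": 0, "ay": 0, "az": 0},
    {"gripper": -1, "x": 0, "y": -3.6, "z": 0, "ax": 0, "ay": 0, "az": 0},
  ],
)

```text
clock: 6.65
position: [527.1, -12.1, 244.8]
ee_rot: [0.994, 0.107, -0.001, 0.0]
contact_force: [0.3, 1.0, -1.1]
gripper_width: 85.3
grasp_force: 0.0
```

>>> send_rows(
  targets=[
    {"gripper": -1, "x": 0, "y": 0, "z": 4, "ax": 0, "ay": 0, "az": 0},
    {"gripper": -1, "x": 0, "y": 0, "z": 4, "ax": 0, "ay": 0, "az": 0},
    {"gripper": -1, "x": 0, "y": 0, "z": 0, "ax": 0, "ay": 0, "az": 0},
    {"gripper": -1, "x": 0, "y": 0, "z": 0, "ax": 0, "ay": 0, "az": 0},
  ],
)

```text
clock: 6.98
position: [526.8, -13.8, 164.2]
ee_rot: [0.994, 0.108, -0.003, 0.001]
contact_force: [1.1, 0.8, 0.9]
gripper_width: 85.3
grasp_force: 0.0
```

```bash
python3 -c "
from h import *;st()"
```

```text
t 6.98 chair [ 511.9 -125.3  164.2] yaw 0.216 tilt [-0.0034  0.0009] F [1.3 0.6 0.9] w 85.3 g 0.0
```

>>> send_rows(
  targets=[
    {"gripper": -1, "x": 0.15, "y": -0.15, "z": 2.5, "ax": 0, "ay": 0, "az": 0},
    {"gripper": -1, "x": 0, "y": 0, "z": 2.5, "ax": 0, "ay": 0, "az": 0},
    {"gripper": -1, "x": 0, "y": 0, "z": 2.6, "ax": 0, "ay": 0, "az": 0},
    {"gripper": -1, "x": 0, "y": 0, "z": 0, "ax": 0, "ay": 0, "az": 0},
  ],
)

```text
clock: 7.32
position: [528.1, -12.3, 88.0]
ee_rot: [0.994, 0.107, -0.003, 0.0]
contact_force: [-1.0, 0.9, 0.3]
gripper_width: 85.3
grasp_force: 0.0
```

>>> send_rows(
  targets=[
    {"gripper": 0.5, "x": 0, "y": 0, "z": 0, "ax": 0, "ay": 0, "az": 0},
    {"gripper": 0.5, "x": 0, "y": 0, "z": 0, "ax": 0, "ay": 0, "az": 0},
    {"gripper": 0.5, "x": 0, "y": 0, "z": 0, "ax": 0, "ay": 0, "az": 0},
    {"gripper": 0.5, "x": 0, "y": 0, "z": 0, "ax": 0, "ay": 0, "az": 0},
  ],
)

```text
clock: 7.65
position: [531.0, -11.2, 92.4]
ee_rot: [0.994, 0.108, 0.002, -0.0]
contact_force: [-0.7, -0.1, -0.2]
gripper_width: 38.9
grasp_force: 0.0
```

```bash
python3 -c "
from h import *;st()"
```

```text
t 7.65 chair [ 516.5 -123.7   92.4] yaw 0.2158 tilt [ 0.002  -0.0002] F [-0.7  0.1 -0.2] w 38.9 g 0.0
```

>>> send_rows(
  targets=[
    {"gripper": 0.5, "x": -0.3, "y": 0, "z": 0.5, "ax": 0, "ay": 0, "az": 0},
    {"gripper": 0.65, "x": 0, "y": 0, "z": 0, "ax": 0, "ay": 0, "az": 0},
    {"gripper": 0.65, "x": 0, "y": 0, "z": 0, "ax": 0, "ay": 0, "az": 0},
    {"gripper": 0.65, "x": 0, "y": 0, "z": 0, "ax": 0, "ay": 0, "az": 0},
    {"gripper": 0.65, "x": 0, "y": 0, "z": 0, "ax": 0, "ay": 0, "az": 0},
  ],
)

```text
clock: 8.07
position: [526.1, -12.1, 85.4]
ee_rot: [0.994, 0.108, -0.001, 0.0]
contact_force: [-2.9, -0.0, 3.6]
gripper_width: 15.1
grasp_force: 27.4
```

```bash
python3 -c "
from h import *;st()"
```

```text
t 8.07 chair [ 511.5 -123.5   85.4] yaw 0.2157 tilt [-0.0006  0.0001] F [-2.9  0.6  3.6] w 15.1 g 27.4
```

>>> send_rows(
  targets=[
    {"gripper": 0.65, "x": 0, "y": -1.4, "z": 0, "ax": 0, "ay": 0, "az": 0},
    {"gripper": 0.65, "x": 0, "y": -1.4, "z": 0, "ax": 0, "ay": 0, "az": 0},
    {"gripper": 0.65, "x": 0, "y": -1.4, "z": 0, "ax": 0, "ay": 0, "az": 0},
    {"gripper": 0.65, "x": 0, "y": -1.4, "z": 0, "ax": 0, "ay": 0, "az": 0},
    {"gripper": 0.65, "x": 0, "y": -1.4, "z": 0, "ax": 0, "ay": 0, "az": 0},
  ],
)

```text
clock: 8.48
position: [511.2, 55.5, 85.4]
ee_rot: [0.994, 0.108, -0.001, 0.001]
contact_force: [0.5, -9.2, 1.3]
gripper_width: 15.5
grasp_force: 27.4
```

>>> send_rows(
  targets=[
    {"gripper": 0.65, "x": 0, "y": 0, "z": 0, "ax": 0, "ay": 0, "az": 0},
    {"gripper": 0.65, "x": 0, "y": 0, "z": 0, "ax": 0, "ay": 0, "az": 0},
    {"gripper": 0.65, "x": 0, "y": 0, "z": 0, "ax": 0, "ay": 0, "az": 0},
  ],
)

```text
clock: 8.73
position: [511.3, 55.2, 85.4]
ee_rot: [0.994, 0.108, -0.001, 0.001]
contact_force: [-1.3, -6.9, 2.6]
gripper_width: 15.3
grasp_force: 27.6
```

Run:
```python
from h import *
st()
cs=[]
for n in("top","side"):
    im,D=arm.get_image(n); np.savez(n+"3.npz",im=im,D=D)
    u,v=(180,180) if n=="top" else(130,160)
    cs.append(cv2.resize(im[v:v+100,u:u+130,::-1],(390*2-390,300)))
    print(n,[(t,[(np.round(b["rect"]).tolist(),round(b["score"],2)) for b in arm.boxes_of(n,t)[:2]]) for t in("pointer","marker_fin")])
cv2.imwrite("pics/b3.png",cv2.hconcat(cs))
```

```text
t 8.73 chair [511.4 -54.7  85.4] yaw 0.216 tilt [-0.0007  0.0008] F [-2.7 -6.4  2.6] w 15.3 g 27.6
top [('pointer', []), ('marker_fin', [([124.0, 0.0, 308.0, 291.0], 0.73)])]
side [('pointer', [([178.0, 180.0, 43.0, 55.0], 0.58), ([148.0, 56.0, 362.0, 328.0], 0.29)]), ('marker_fin', [([224.0, 195.0, 14.0, 9.0], 0.47)])]
```

View pics/b3.png

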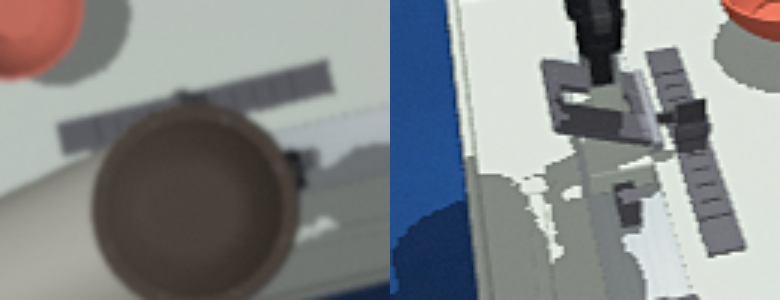

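The side view shows the pointer at about (222,199) full-frame, almost meeting the marker fin at about (230,197). I zoom in.

Run:
```python
from h import *
a=np.load("side3.npz"); cv2.imwrite("pics/z3.png",cv2.resize(a["im"][180:218,195:245,::-1],(800,608),interpolation=cv2.INTER_NEAREST)[:600])
C=chair(cloud("side",a["D"]))
np.set_printoptions(linewidth=250,suppress=True)
print("z\n",C[186:210:2,212:242:2,2].round(0).astype(int)); print("y\n",C[186:210:2,212:242:2,1].round(1)); print("x\n",C[198,212:242:2,0].round(1))
# expected image place of fin near-edge top and of pointer tip for candidates
R=np.stack([UX,UY,[0,0,1]])
for nm,p in(("fin top near",(513.3+46,-52.4,43)),("fin far",(513.3+68,-52.4,43)),("ptr@-54.7",(558.3,-54.7,34)),("ptr@-52.4",(558.3,-52.4,34))): print(nm,proj("side",np.array(p)@R).round(1))
```

```text
z
 [[50 49 14 15 13 14 15 14 16 13 12 11 13 12 13]
 [51 49 13 11 15 13 17 16 14 15 12 12 14 12 13]
 [51 51 49 12 14 14 14 14 14 14 13 13 11 11 13]
 [52 49 51 12 17 18 16 16 16 17 12 12 14 13 14]
 [52 50 50 11 12 14 14 44 44 43 42 42 11 15 12]
 [52 50 49 13 14 16 14 39 40 38 36 36 12 13 13]
 [54 51 50 50 38 39 39 34 33 33 31 29 11 11 12]
 [54 51 50 49 33 32 30 28 26 26 24 25 23 12 11]
 [54 51 51 52 12 13 15 24 24 24 22 22 22 12 12]
 [55 52 50 51 48 13 16 21 19 19 17 17 14 13 12]
 [55 54 50 49 49 12 13 16 14 16 15 15 15 13 14]
 [41 47 49 49 47 14 11 15 14 13 14 14 13 13 13]]
y
 [[-25.6 -25.6  12.1  10.3  11.5   8.9   6.1   6.2   3.4   5.4   4.6   4.9   1.7   1.3  -0.6]
 [-33.  -32.1   6.5   7.6   1.9   3.1  -2.6  -2.3  -1.9  -3.9  -1.1  -2.6  -6.1  -5.6  -7.2]
 [-39.7 -40.2 -39.2   0.2  -3.7  -4.8  -5.6  -7.   -7.8  -9.7  -8.8 -10.1  -9.7 -10.5 -14. ]
 [-46.4 -44.9 -47.7  -6.3 -13.  -15.1 -14.1 -15.6 -16.4 -18.7 -14.5 -15.8 -18.9 -19.4 -21.1]
 [-52.8 -52.  -53.2 -12.  -14.5 -18.  -18.7 -51.3 -53.3 -52.9 -52.6 -54.5 -22.7 -27.6 -25.7]
 [-58.5 -57.6 -58.1 -20.3 -22.2 -25.5 -25.5 -52.2 -54.5 -53.6 -52.6 -54.2 -29.8 -32.1 -33.3]
 [-66.6 -64.4 -65.1 -65.5 -54.6 -56.1 -57.1 -53.8 -53.3 -54.6 -53.3 -52.1 -35.6 -35.9 -38.3]
 [-72.1 -70.8 -70.9 -70.7 -54.7 -55.1 -54.  -53.5 -52.6 -52.9 -52.9 -54.1 -53.8 -43.3 -44.1]
 [-78.3 -76.4 -77.1 -79.4 -39.9 -42.1 -45.2 -55.2 -56.3 -57.2 -56.7 -57.4 -59.  -50.2 -50.4]
 [-85.  -82.7 -82.5 -84.3 -82.4 -47.3 -52.1 -58.1 -57.1 -57.9 -57.1 -59.  -57.1 -56.4 -56.9]
 [-90.7 -90.4 -88.1 -87.6 -89.2 -52.7 -54.6 -59.3 -58.3 -61.2 -61.6 -62.  -64.  -62.3 -64.4]
 [-82.1 -89.5 -91.8 -92.9 -92.1 -60.3 -59.1 -64.  -64.2 -64.2 -65.9 -67.4 -67.4 -68.8 -69.8]]
x
 [531.9 536.3 540.3 544.3 550.2 554.1 558.2 563.1 567.4 571.5 576.1 580.7 588.7 593.2 597.2]
fin top near [223.9 194.9]
fin far [234.1 193.1]
ptr@-54.7 [223.9 198.8]
ptr@-52.4 [223.7 198.1]
```

View pics/z3.png

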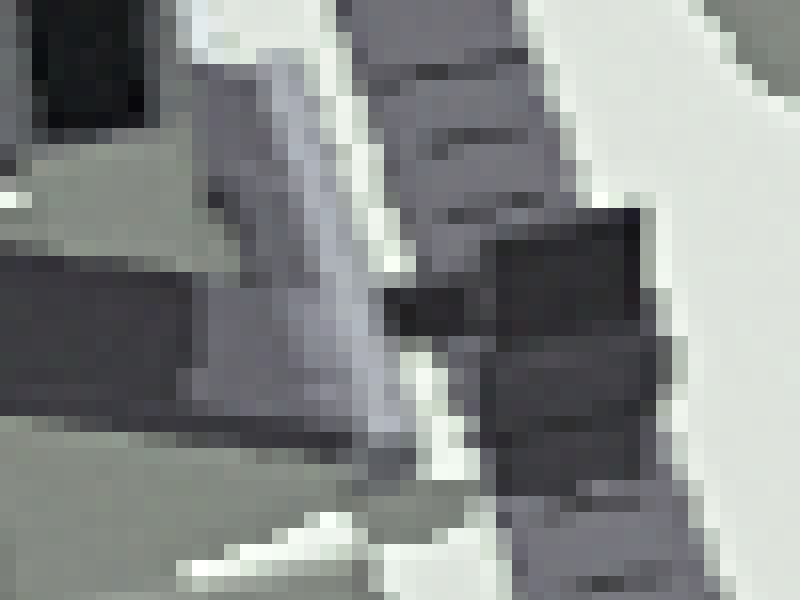

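>>> send_rows(
  targets=[
    {"gripper": 0.65, "x": 0, "y": -0.2, "z": 0, "ax": 0, "ay": 0, "az": 0},
    {"gripper": 0.63, "x": 0, "y": 0, "z": 0, "ax": 0, "ay": 0, "az": 0},
    {"gripper": 0.63, "x": 0, "y": 0, "z": 0.2, "ax": 0, "ay": 0, "az": 0},
    {"gripper": 0.63, "x": 0, "y": 0, "z": 0.3, "ax": 0, "ay": 0, "az": 0},
    {"gripper": 0.63, "x": 0, "y": 0, "z": 0.3, "ax": 0, "ay": 0, "az": 0},
  ],
)

```text
clock: 9.45
position: [513.4, 57.0, 80.2]
ee_rot: [0.994, 0.108, 0.002, 0.001]
contact_force: [-2.0, -6.8, 18.4]
gripper_width: 15.8
grasp_force: 13.3
```

```bash
python3 -c "
from h import *;st()"
```

```text
t 9.45 chair [513.8 -53.3  80.2] yaw 0.217 tilt [0.002  0.0009] F [-3.4 -6.2 18.4] w 15.8 g 13.3
```

>>> send_rows(
  targets=[
    {"gripper": 0.63, "x": 0, "y": 0, "z": 0.4, "ax": 0, "ay": 0, "az": 0},
    {"gripper": 0.63, "x": 0, "y": 0, "z": 0.4, "ax": 0, "ay": 0, "az": 0},
    {"gripper": 0.63, "x": 0, "y": 0, "z": 0.4, "ax": 0, "ay": 0, "az": 0},
    {"gripper": 0.63, "x": 0, "y": 0, "z": 0.4, "ax": 0, "ay": 0, "az": 0},
    {"gripper": 0.63, "x": 0, "y": 0, "z": 0.4, "ax": 0, "ay": 0, "az": 0},
  ],
)

```text
clock: 9.87
position: [516.4, 58.1, 62.0]
ee_rot: [0.994, 0.109, 0.006, 0.0]
contact_force: [-1.1, -6.8, 26.9]
gripper_width: 15.9
grasp_force: 17.7
```

```bash
python3 -c "
from h import *;st()"
```

```text
t 9.87 chair [517.  -52.9  62. ] yaw 0.2182 tilt [0.0055 0.0002] F [-2.5 -6.4 26.9] w 15.9 g 17.7
```

>>> send_rows(
  targets=[
    {"gripper": 0.63, "x": 0, "y": 0, "z": 0.3, "ax": 0, "ay": 0, "az": 0},
    {"gripper": 0.63, "x": 0, "y": 0, "z": 0.3, "ax": 0, "ay": 0, "az": 0},
    {"gripper": 0.63, "x": 0, "y": 0, "z": 0.3, "ax": 0, "ay": 0, "az": 0},
    {"gripper": 0.63, "x": 0, "y": 0, "z": 0.0, "ax": 0, "ay": 0, "az": 0},
  ],
)

```text
clock: 10.2
position: [516.7, 58.3, 53.1]
ee_rot: [0.994, 0.109, 0.006, 0.0]
contact_force: [0.5, -6.1, 22.2]
gripper_width: 15.6
grasp_force: 16.4
```

```bash
python3 -c "
from h import *;st()"
```

```text
t 10.2 chair [517.3 -52.8  53.1] yaw 0.2183 tilt [0.0058 0.    ] F [-0.8 -6.  22.2] w 15.6 g 16.4
```

>>> send_rows(
  targets=[
    {"gripper": 0.63, "x": 0, "y": 0, "z": 0.3, "ax": 0, "ay": 0, "az": 0},
    {"gripper": 0.63, "x": 0, "y": 0, "z": 0.2, "ax": 0, "ay": 0, "az": 0},
    {"gripper": 0.63, "x": 0, "y": 0, "z": 0.0, "ax": 0, "ay": 0, "az": 0},
  ],
)

```text
clock: 10.45
position: [516.6, 58.3, 48.3]
ee_rot: [0.994, 0.109, 0.006, 0.0]
contact_force: [-0.6, -5.9, 23.1]
gripper_width: 15.9
grasp_force: 16.8
```

```bash
cat > m.py <<'E'
from h import *
import sys
st()
A=[];B=[];L=[]
for i in range(6):
    im,D=arm.get_image("side"); C=chair(cloud("side",D))
    k=C[170:225,150:240].reshape(-1,3)
    p=k[(abs(k[:,0]-555)<5)&(k[:,2]>28)&(k[:,2]<36.5)&(abs(k[:,1]+54)<8)]
    f=k[(abs(k[:,0]-571)<9)&(k[:,2]>28)&(k[:,2]<40)&(abs(k[:,1]+54)<8)]
    A+=list(p[:,1]);B+=list(f[:,1])
    l=k[(k[:,2]>38)&(k[:,2]<100)&(k[:,0]>470)&(k[:,0]<490)&(k[:,1]>-95)&(k[:,1]<-15)]
    L+=list(l[:,2])
print("ptr",len(A),np.mean(A).round(2),np.median(A).round(2),"fin",len(B),np.mean(B).round(2),np.median(B).round(2),"lever z at x=480",len(L),np.percentile(L,[10,50,90]).round(1) if L else 0)
cv2.imwrite(f"pics/{sys.argv[1]}.png",cv2.resize(im[160:235,150:250,::-1],(800,600),interpolation=cv2.INTER_CUBIC))
E
python3 m.py m1
```

```text
t 10.45 chair [517.2 -52.8  48.3] yaw 0.2183 tilt [0.0057 0.    ] F [-1.8 -5.6 23.1] w 15.9 g 16.8
ptr 70 -52.88 -52.68 fin 198 -53.11 -53.17 lever z at x=480 1376 [46.8 48.5 49.6]
```

View pics/m1.png

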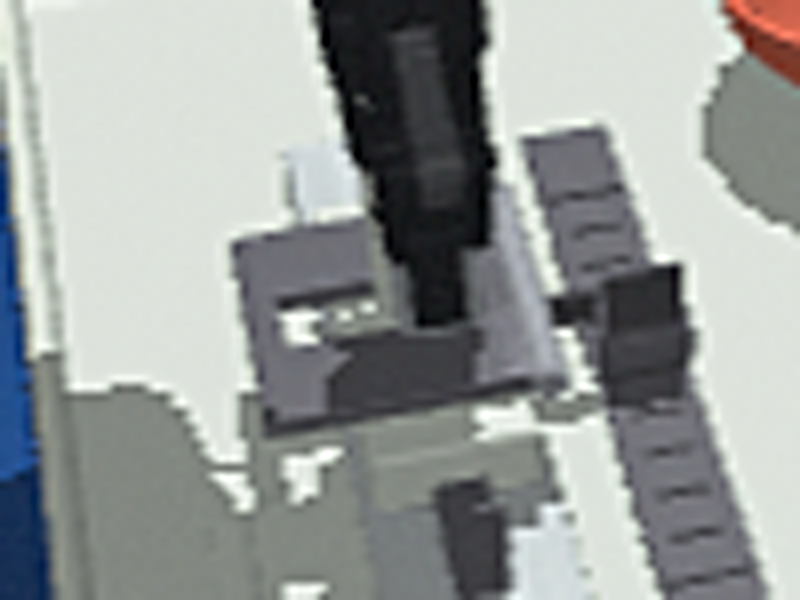

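The lever now looks flat, its top at about 48 mm by the depth reading, and the pointer at (570,308) lines up with the marker fin at (640,300). I press slightly further to seat it, then firm up the grip.

>>> send_rows(
  targets=[
    {"gripper": 0.63, "x": 0, "y": 0, "z": 0.1, "ax": 0, "ay": 0, "az": 0},
    {"gripper": 0.63, "x": 0, "y": 0, "z": 0.1, "ax": 0, "ay": 0, "az": 0},
    {"gripper": 0.63, "x": 0, "y": 0, "z": 0.0, "ax": 0, "ay": 0, "az": 0},
  ],
)

```text
clock: 11.0
position: [516.7, 58.1, 47.9]
ee_rot: [0.994, 0.109, 0.006, 0.0]
contact_force: [-4.4, -7.8, 35.2]
gripper_width: 15.8
grasp_force: 24.8
```

```bash
python3 m.py m2
```

```text
t 11.0 chair [517.3 -52.9  47.9] yaw 0.2189 tilt [0.0058 0.0003] F [-6.  -6.7 35.2] w 15.8 g 24.8
ptr 71 -53.23 -53.34 fin 201 -53.16 -53.14 lever z at x=480 1382 [46.4 48.2 49.3]
```

>>> send_rows(
  targets=[
    {"gripper": 0.65, "x": 0, "y": 0, "z": 0, "ax": 0, "ay": 0, "az": 0},
    {"gripper": 0.65, "x": 0, "y": 0, "z": 0, "ax": 0, "ay": 0, "az": 0},
    {"gripper": 0.65, "x": 0, "y": 0, "z": 0, "ax": 0, "ay": 0, "az": 0},
  ],
)

```text
clock: 11.55
position: [516.7, 58.1, 48.0]
ee_rot: [0.994, 0.109, 0.006, 0.0]
contact_force: [-3.7, -8.1, 35.8]
gripper_width: 15.6
grasp_force: 42.4
```

```bash
python3 m.py m3 && python3 -c "
from h import *;print(arm.job_done());st()"
```

```text
t 11.55 chair [517.3 -52.9  48. ] yaw 0.2189 tilt [0.0059 0.0002] F [-5.4 -7.1 35.8] w 15.6 g 42.4
ptr 71 -53.1 -53.11 fin 203 -53.13 -53.11 lever z at x=480 1386 [46.4 48.2 49.4]
the job is handed in; nothing more can be done
None
the job is handed in; nothing more can be done
```

I unlatched the runner, slid it until the pointer was level with the marker (measured difference under 0.1 mm), pressed the cam lever flat, and handed the job in at about 12 s with the gripper still holding the post.

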